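Shut the plate drawer and present the filter plate label up

TASK

The spare plates are back in the blue cabinet, so first push its drawer fully shut to keep the spatter out. Then find the dark welding filter plate with the notched, frosted end, lift it out of its stand and finish while still holding it in the gripper: level, label face up, frosted end pointing straight across the bench away from the robot to the welder on the far side, at least 20 cm above the bench. Do not drop it, and leave the clear plate, the magnet and the hammer where they are.

Things in the scene. Friction and masses are not known exactly. Their poses are not given: they have to be found in the camera images.
- filter_mid (a point): Centre of the loose filter plate: dark green glass, 51 wide, 108 long, 5 mm thick, about 70 g, upright on its frosted end in a clip stand; centre 84 mm, top edge 138 mm above the bench at the start. Axes: x points square out of the label face, y along the width, z along the length from frosted to plain end (up at the start). The label may face anywhere within 100 degrees of world -x.
- filter_stand: Fixed clip stand under the filter plate: black foot 84 mm across, 10 mm thick; yellow clip 26 mm long (y), 19 mm wide (x), top 52 mm above the bench. The plate stands 22 mm deep in its open-ended slot, 6.5 mm wide, floor 30 mm up: lift straight up at least 25 mm to free it. Origin on the bench under the clip; axes as the plate's at the start.
- cover_mid (a point): Centre of the other loose plate, to be left alone: pale blue clear cover plate, 51 x 108 x 5 mm, no frosted band and no notch, standing the same way in the other, equal stand (cover_stand).
- cover_stand: Fixed clip stand of the cover plate, same shape as filter_stand.
- cabinet_drawer0 (a joint): Drawer of the blue plate cabinet: metres it stands open, 0 when fully shut; starts 0.05 to 0.08 open. It slides along the cabinet's x axis with about 1 N of friction and stays where it is left; it has no latch.
- cabinet_drawer0_handle (a point): Middle of the steel bar handle on the drawer front, about 10 mm thick, along the cabinet's y axis, 35 mm out from the drawer front on the robot's side. Push it along the cabinet's +x to shut the drawer.
- cabinet: The fixed blue steel cabinet, 170 mm deep (x), 200 mm wide (y), 85 mm high, with one drawer that opens to its -x, roughly towards the robot. Origin at the centre of its underside on the bench; its +x is the direction in which the drawer shuts.
- magnet: Loose dark arrow-shaped welding magnet, about 95 x 60 x 18 mm, lying on the bench; leave it alone. Origin under its centre.
- slag_hammer: Loose hammer, 220 mm long, lying on the bench; leave it alone. Origin under its centre.
- bench_mid (a point): Mark on the bench top (z = 0), 0.56 m in front of the robot; its axes are the world's: x points away from the robot across the bench to the welder, z up.
- filter_plate: The same plate; origin at its frosted end, 54 mm from filter_mid, same axes. Label face: pale frosted band with two dark bars over the 40 mm next to the frosted end; other face all dark. A 12 mm square notch is cut from the frosted end's +y corner: lower right as it stands, seen from the label side. Grip it across the 51 mm width by its long edges, e.g. tool tilted 45 degrees from the label side.
- bench_slant (a point): Same point, for judging only: its z axis leans 45 degrees, half away from the robot (world +x) and half up.
- filter_slant (a point): Same point as filter_mid, for judging only: its z axis lies half-way between the label face's outward direction and the direction of the frosted end, so it matches bench_slant's z when the plate is held as asked.

How it is judged:
On the way, in this order (a step that is already met when the one before it is completed fails the run):
1. the drawer is pushed fully shut (value of joint cabinet_drawer0 below 0.005 m), for 0.2 s.
2. the filter plate is lifted clear of its stand in the gripper (height (world z) of filter_mid above 0.115 m and contact force between the fingers and filter_plate above 0.5 N), for 0.2 s.
At the end, for the whole second after the job is handed in: The drawer is shut (within 6 mm) and the filter plate is held still between the fingers, its centre over 190 mm above the bench, label face up within 20 degrees of level, frosted end pointing away from the robot (world +x) within 26 degrees (value of joint cabinet_drawer0 below 0.006 m and height (world z) of filter_mid above 0.19 m and angle between filter_mid's own x axis and vertical below 0.35 rad and angle between the z axis of filter_mid and the x axis of bench_mid, either way round below 0.45 rad and angle between the z axis of filter_slant and the z axis of bench_slant, either way round below 0.7 rad and linear speed of filter_plate below 0.03 m/s and angular speed of filter_plate below 0.2 rad/s and contact force between the fingers and filter_plate above 0.5 N); the arm keeps its last pose, push and grip.
It fails at once if the filter plate is dropped (height (world z) of filter_mid below 0.065 m and contact force between the fingers and filter_plate below 0.2 N).
It fails at once if the cover plate is disturbed (distance of cover_mid from where it was at the start of the episode above 0.015 m).
It fails at once if the magnet is disturbed (distance of magnet from where it was at the start of the episode above 0.02 m).
It fails at once if the hammer is disturbed (distance of slag_hammer from where it was at the start of the episode above 0.02 m).
It also fails if it takes over 72 s, if anything falls off the work surface, if the arm or the gripper's body presses on something with over 40 N, if the wrist force passes 120 N, or if a joint passes its speed limit or range.

ROBOT

A 6-joint arm with a two-finger parallel gripper is mounted at the origin on the work surface. World frame = base frame: x ahead of the robot, y to its left, z up, the work surface at z = 0. Lengths are in m, angles in rad, forces in N, time in s.
With the tool pointing down it reaches from about 0.425 to 0.95 m from the base axis. Payload 3.5 kg.
Tool frame: the origin (TCP) lies on the centre line of the jaws, within the pads' length; the fingertips stand 14 mm ahead of it and the grasp point (between the pads) lies 5 mm behind it (ctrl.finger_overhang is the distance from the TCP to the fingertips, in m); z points along the fingers, y is the line along which they close (so a half turn about z gives the same grasp; the last joint's range is limited). The gripper opens to 85 mm and grips with 20 to 120 N. Pads are 22 mm wide; open, the fingers measure 114 mm over their backs; the gripper's body (76 mm by 85 mm) begins 54 mm behind the grasp point. The pads swing forward as they close: fully open they stand 13 mm farther back than shut.
Start: joints at [0.952, 0.286, 1.577, -0, 1.279, -0.15], TCP at [0.305, 0.602, 0.245] pointing down, gripper open.
Joint ranges: [-2.77, 2.77], [-0.9, 2.22], [0.21, 2.48], [-1.53, 4.67], [0.24, 2.81], [-2.84, 2.84]. Speed limits (rad/s): [2.79, 2.79, 3.14, 3.14, 3.14, 3.14].

INTERFACE

Orientations are given as a unit quaternion [x, y, z, w].
In Python, from plant import ctrl gives the robot as it stands.
- The arm moves only by the tool send_rows, never from a script. Its argument "moves" is text: rows parted by semicolons, each of 7 numbers parted by spaces: the turn, a rotation vector about the tool's x, y, z in units of 360 degrees (1.0 is 360 degrees), then the shift along the tool's x, y, z in units of 20 cm (1.0 is 20 cm), then the gripper's target within -1 to 1 (fully open at 1, half-way at 0, shut at -1). A call has 1 to 12 rows; each row is the pose to reach, as a shift and turn from the pose commanded when the call began, along the tool's axes at that moment, turning the shorter way round; what a row does not reach only later rows make up. A row lasts 1/8 s, in which the tool goes at most 62.5 mm and 10.7 degrees, less where a joint would pass 70% of its speed; a pose out of reach is approached as far as the arm can. A call with a number of a shift or a turn outside -1 to 1 is refused whole. A call with a gripper value outside its range is refused whole. The fingers move at their own pace and stop on an object; "newtons" is the grip in N (left out, the last holds). Time passes only in rows, so rows that repeat a pose let the fingers close. It gives the time, the measured TCP pose, the force, the opening and the grip force at its end, in the units of the state.
- ctrl.get_state(): the state, without advancing time (a new reading comes with each control period).
- ctrl.read_camera(name): name is "scene" or "top" or "wrist"; returns a dict with "image" (420x560x3 uint8, red, green, blue), "fovy" (degrees; the focal length in pixels is half the picture's height over the tangent of half this angle, whatever the lens; pixels are square), "cx", "cy" (the principal point, pixels), "extrinsics" (4x4, takes a point from camera to world coordinates). Camera axes: x right, y up, looking along -z (the intrinsics and any distortion apply to the point x, -y, -z); pixel columns grow to the right and rows downward; lengths in m; the calibration is good to about 2 mm. A picture is of the moment at which its call begins. There is no depth.
- ctrl.sign_off(): hands the job in; it is judged then, once.
The state is a dict: "time": time; "qpos": joint angles; "dq": joint speeds; "joint_efforts": joint torques, N m; "eef_pos": TCP position; "tcp_rot": TCP orientation; "contact_force": force on the tool from outside, world axes, zero at the start; "wrist_torque": the same for the moment, N m; "opening": opening from 0.0 (shut) to 1.0 (fully open); "finger_force": force on a finger pad.
Only numpy, scipy, OpenCV 4.12 (cv2) and the standard library are available. Lean on these libraries where they do the work, as an engineer would, in place of code of your own. Each camera call takes 0.05 s, during which the arm holds its last target. There are 200 camera calls.

## Working session

There is one attempt and no reset: what is moved stays moved. The work goes in short steps, Python scripts to look and compute and a tool call to move; the robot and the scene stay as the last step left them, time stands still between calls to the robot, and variables do not carry over. Pictures are saved under pics/ and viewed, at most 10 in all, crops included, and the job is handed in when it is done.

Besides the shell and the picture viewer there is one more tool, called after ">>>" by a JSON object that holds its "op" and its "data". send_rows: Moves the arm, as the interface text tells. Its arguments: {"type":"object","properties":{"moves":{"type":"string"},"newtons":{"type":"number"}},"required":["moves"]}

```bash
mkdir -p pics
cat > h.py <<'E'
import numpy as np,cv2
from plant import ctrl
from scipy.spatial.transform import Rotation as R
def cam(n,f=None):
    d=ctrl.read_camera(n)
    if f: cv2.imwrite('pics/'+f,d['image'][:,:,::-1])
    return d
def ray(d,u,v):
    f=d['image'].shape[0]/2/np.tan(np.radians(d['fovy'])/2)
    E=np.array(d['extrinsics']); r=E[:3,:3]@np.array([(u-d['cx'])/f,-(v-d['cy'])/f,-1])
    return E[:3,3],r
def onz(d,u,v,z):
    o,r=ray(d,u,v); return o+r*(z-o[2])/r[2]
def proj(d,p):
    f=d['image'].shape[0]/2/np.tan(np.radians(d['fovy'])/2)
    E=np.array(d['extrinsics']); c=E[:3,:3].T@(np.array(p)-E[:3,3]); return d['cx']+f*c[0]/-c[2], d['cy']-f*c[1]/-c[2]
def tri(a,pa,b,pb):
    o,r=ray(a,*pa);q,s=ray(b,*pb)
    A=np.stack([r,-s],1);t=np.linalg.lstsq(A,q-o,rcond=None)[0]
    x,y=o+r*t[0],q+s*t[1]; return (x+y)/2,np.linalg.norm(x-y)
E
python3 - <<'E'
from h import *
for n in('scene','top'):
    d=cam(n,n+'0.png'); print(n,[k for k in d if k!='image'],d['fovy'],d['cx'],d['cy'],np.round(d['extrinsics'],3).tolist(),{k:d[k] for k in d if k not in('image','extrinsics')})
s=ctrl.get_state();print(s)
E
```

```text
scene ['fovy', 'cx', 'cy', 'extrinsics'] 47.40342544797251 287.66724885093475 213.38889105286154 [[-0.596, -0.43, 0.678, 1.326], [0.803, -0.331, 0.496, 0.484], [0.011, 0.84, 0.543, 0.651], [0.0, 0.0, 0.0, 1.0]] {'fovy': 47.40342544797251, 'cx': 287.66724885093475, 'cy': 213.38889105286154}
top ['fovy', 'cx', 'cy', 'extrinsics'] 46.62573173496369 282.27641499808504 207.28552368858047 [[-0.016, 0.984, -0.179, 0.418], [-1.0, -0.011, 0.029, -0.027], [0.026, 0.18, 0.983, 1.107], [0.0, 0.0, 0.0, 1.0]] {'fovy': 46.62573173496369, 'cx': 282.27641499808504, 'cy': 207.28552368858047}
{'time': 0.1, 'qpos': array([ 9.52009260e-01,  2.87113737e-01,  1.57799557e+00, -1.03428924e-06,
        1.27859056e+00, -1.50003764e-01]), 'dq': array([ 0.00080497, -0.00211843, -0.00325967, -0.00075579,  0.00043821,
        0.00092149]), 'joint_efforts': array([ 1.69230352e-03, -4.07292545e+01, -2.93702692e+01, -5.92601782e-05,
        3.36862468e-03,  9.64464220e-06]), 'eef_pos': array([0.30462106, 0.60174168, 0.24407998]), 'tcp_rot': array([ 2.32251040e-01,  9.72655306e-01, -9.76909067e-04, -3.94643593e-04]), 'contact_force': array([ 0.50106966,  0.15575602, -0.41004269]), 'wrist_torque': array([-0.0199686 ,  0.04714131, -0.01927174]), 'finger_force': 0.0, 'opening': 1.000013297764534}
```

View pics/scene0.png

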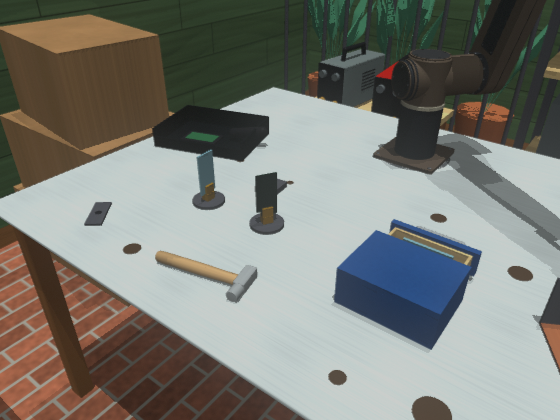

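View pics/top0.png

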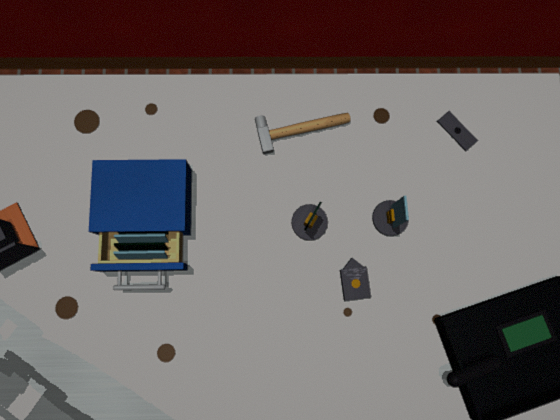

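The top view shows the filter in its stand at about (310,221), the cover plate at (392,217), the magnet at (355,280), the hammer at (300,128), and the cabinet at (140,215) with its handle at about (140,284). Up in the image is +x. I'll zoom in next.

```bash
python3 - <<'E'
import cv2,numpy as np
t=cv2.imread('pics/top0.png');s=cv2.imread('pics/scene0.png')
c=lambda i,x,y,w,h,W,H:cv2.resize(i[y:y+h,x:x+w],(W,H),interpolation=cv2.INTER_CUBIC)
a=c(t,275,185,66,74,264*2-128,296*2-148) if 0 else c(t,280,190,50,62,400,496)
b=c(s,240,160,50,75,331,496)
cv2.imwrite('pics/z.png',np.hstack([a,b]))
E
python3 - <<'E'
from h import *
a=cv2.imread('pics/top0.png'); 
class D: pass
d=cam('top')
hsv=cv2.cvtColor(a,cv2.COLOR_BGR2HSV)
m=cv2.inRange(hsv,(100,120,60),(125,255,255)); m[:,250:]=0
cs=[c for c in cv2.findContours(m,0,2)[0] if cv2.contourArea(c)>100]
for c in cs:
    r=cv2.minAreaRect(c);p=cv2.boxPoints(r);print(cv2.contourArea(c),np.round(p,1).tolist(),[np.round(onz(d,*q,.085),4)[:2].tolist() for q in p])
for n,u,v,z in[('handle L',117,285,.045),('handle R',165,285,.045),('foot',310,221.5,.01),('cfoot',390,217,.01)]:print(n,onz(d,u,v,z))
E
```

```text
503.5 [[90.9000015258789, 263.8999938964844], [183.0, 261.8999938964844], [183.10000610351562, 268.70001220703125], [91.0, 270.70001220703125]] [[0.4898, 0.3408], [0.4911, 0.1515], [0.477, 0.1509], [0.4758, 0.3398]]
6597.5 [[89.0, 160.0], [185.0, 160.0], [185.0, 231.0], [89.0, 231.0]] [[0.7122, 0.3568], [0.7104, 0.1516], [0.5558, 0.1486], [0.5583, 0.3484]]
handle L [0.44685444 0.29763403 0.045     ]
handle R [0.44526871 0.19577297 0.045     ]
foot [ 0.58418712 -0.12176483  0.01      ]
cfoot [ 0.59238884 -0.30592879  0.01      ]
```

View pics/z.png

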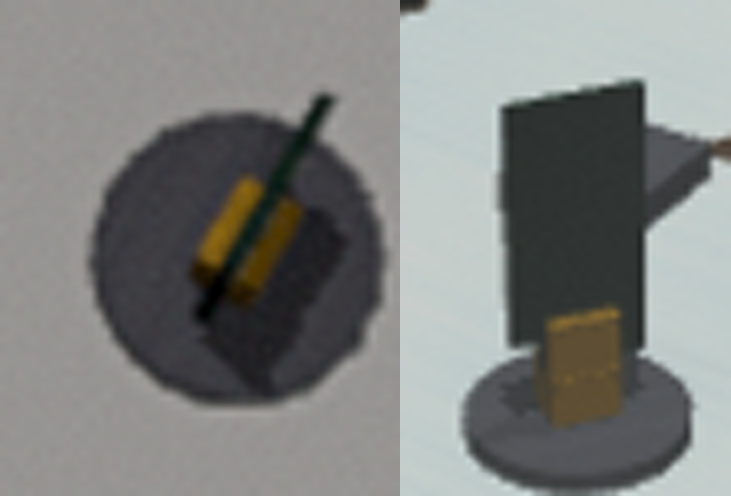

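The scene view shows the all-dark face, so the label faces away from that camera (towards −x, −y). The filter's top-edge ends are at about (305.6,229.4) and (320.6,202.1) in the top view, and (255,176) and (277,172) in the scene view.

```bash
cat >> h.py <<'E'
def to(p,Rt=None):
    s=ctrl.get_state(); R0=R.from_quat(s['tcp_rot']); Rt=R0 if Rt is None else Rt
    rv=(R0.inv()*Rt).as_rotvec(); sh=R0.inv().apply(np.array(p)-s['eef_pos'])
    print('turn',np.round(rv/2/np.pi,4),'shift',np.round(sh/.2,4),'deg',np.degrees(np.linalg.norm(rv)).round(1),'mm',(np.linalg.norm(sh)*1e3).round())
def frame(z,y):
    z=np.array(z,float);z/=np.linalg.norm(z);y=np.array(y,float);y-=z*(y@z);y/=np.linalg.norm(y)
    return R.from_matrix(np.stack([np.cross(y,z),y,z],1))
E
python3 - <<'E'
from h import *
t=cam('top');s=cam('scene')
for u in[(305.6,229.4),(320.6,202.1)]:print(onz(t,*u,.138))
for u in[(255.3,175.8),(277,172.3)]:print('sc',onz(s,*u,.138))
for a,b in(((305.6,229.4),(277,172.3)),((320.6,202.1),(255.3,175.8))):print(tri(t,a,s,b))
# stand foot ellipses by mask
for n,d,roi in(('top',t,(285,195,50,52)),):
    x,y,w,h=roi;g=d['image'][y:y+h,x:x+w].max(2);c=max(cv2.findContours((g<110).astype('uint8'),0,2)[0],key=cv2.contourArea)
    e=cv2.minEnclosingCircle(cv2.convexHull(c));print(e,onz(d,e[0][0]+x,e[0][1]+y,.01))
to([.395,.247,.2],frame([0,0,-1],[0,1,0]))
E
```

```text
[ 0.54883771 -0.10144431  0.138     ]
[ 0.60432665 -0.13333271  0.138     ]
sc [ 0.60555948 -0.13519805  0.138     ]
sc [ 0.56253906 -0.10691186  0.138     ]
(array([ 0.55292027, -0.10685597,  0.13292086]), np.float64(0.012008848781025145))
(array([ 0.60500995, -0.13426106,  0.13782788]), np.float64(0.0021924048300026016))
((25.5, 25.0), 20.83876609802246) [ 0.58763361 -0.12299927  0.01      ]
turn [-0.0002 -0.0001 -0.0746] shift [-1.2043 -1.3792  0.2246] deg 26.9 mm 369.0
```

>>> {"op": "send_rows", "data": {"moves": "0 0 -0.0746 -0.7 -0.8 0.1 -1;0 0 -0.0746 -0.7 -0.8 0.1 -1;0 0 -0.0746 -0.7 -0.8 0.1 -1;0 0 -0.0746 -0.7 -0.8 0.1 -1;0 0 -0.0746 -0.7 -0.8 0.1 -1;0 0 -0.0746 -0.7 -0.8 0.1 -1", "newtons": 40}}

```text
time: 1.0
eef_pos: [0.3576, 0.3968, 0.2257]
tcp_rot: [0.0, 1.0, 0.0, 0.0]
contact_force: [-0.6, -0.2, -0.1]
opening: 0.001
finger_force: 0.0
```

Run:
```python
from h import *
print(ctrl.get_state()['qpos'])
to([.395,.247,.2],frame([0,0,-1],[0,1,0]))
to([.395,.247,.045],frame([0,0,-1],[0,1,0]))
```

```text
[ 6.47106853e-01 -8.22505588e-03  1.94152997e+00  4.70057213e-04
  1.20738985e+00 -9.23805187e-01]
turn [ 0.0001  0.0001 -0.    ] shift [-0.1869 -0.7492  0.1279] deg 0.1 mm 157.0
turn [ 0.0001  0.0001 -0.    ] shift [-0.1866 -0.7499  0.9029] deg 0.1 mm 238.0
```

>>> {"op": "send_rows", "data": {"moves": "0 0 0 -0.187 -0.75 0.128 -1;0 0 0 -0.187 -0.75 0.128 -1;0 0 0 -0.187 -0.75 0.128 -1;0 0 0 -0.187 -0.75 0.128 -1;0 0 0 -0.187 -0.75 0.4 -1;0 0 0 -0.187 -0.75 0.65 -1;0 0 0 -0.187 -0.75 0.9 -1;0 0 0 -0.187 -0.75 0.9 -1;0 0 0 -0.187 -0.75 0.9 -1"}}

```text
time: 2.12
eef_pos: [0.3962, 0.2477, 0.0471]
tcp_rot: [-0.001, 1.0, 0.001, 0.001]
contact_force: [-0.1, -0.1, 0.3]
opening: 0.003
finger_force: 0.0
```

Run:
```python
from h import *
print(ctrl.get_state()['qpos'])
t=cam('top');w=cam('wrist')
cv2.imwrite('pics/w1.png',np.vstack([cv2.resize(t['image'][200:340,60:240],(540,420)),])[:,:,::-1])
```

```text
[ 3.40972335e-01  9.99862893e-02  2.20457997e+00  2.73345148e-04
  8.34168191e-01 -1.23141005e+00]
```

View pics/w1.png

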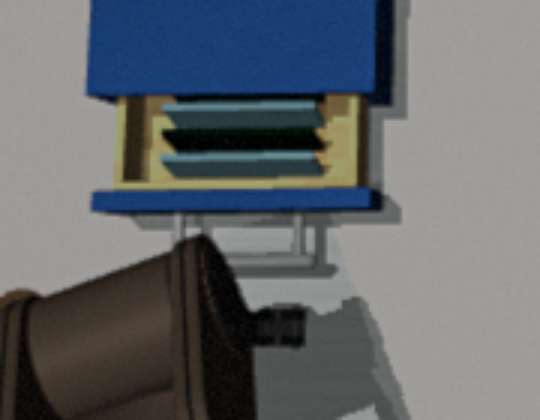

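The gripper is behind the handle, which spans x≈177–315 in the crop. I'll push now.

>>> {"op": "send_rows", "data": {"moves": "0 0 0 -0.05 0 0 -1;0 0 0 -0.1 0 0 -1;0 0 0 -0.15 0 0 -1;0 0 0 -0.2 0 0 -1;0 0 0 -0.25 0 0 -1;0 0 0 -0.3 0 0 -1;0 0 0 -0.35 0 0 -1;0 0 0 -0.35 0 0 -1"}}

```text
time: 3.22
eef_pos: [0.4662, 0.2462, 0.0455]
tcp_rot: [0.0, 1.0, 0.0, 0.001]
contact_force: [-0.8, -0.4, 0.5]
opening: -0.0
finger_force: 0.0
```

>>> {"op": "send_rows", "data": {"moves": "0 0 0 -0.03 0 0 -1;0 0 0 -0.06 0 0 -1;0 0 0 -0.08 0 0 -1;0 0 0 -0.1 0 0 -1;0 0 0 -0.1 0 0 -1"}}

```text
time: 3.85
eef_pos: [0.4856, 0.2462, 0.0455]
tcp_rot: [0.0, 1.0, 0.0, 0.001]
contact_force: [-0.1, 0.3, -0.3]
opening: 0.003
finger_force: 0.0
```

Run:
```python
from h import *
t=cam('top')
cv2.imwrite('pics/w2.png',cv2.resize(t['image'][140:340,60:240],(540,600))[:,:,::-1])
```

```text
(no output)
```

View pics/w2.png

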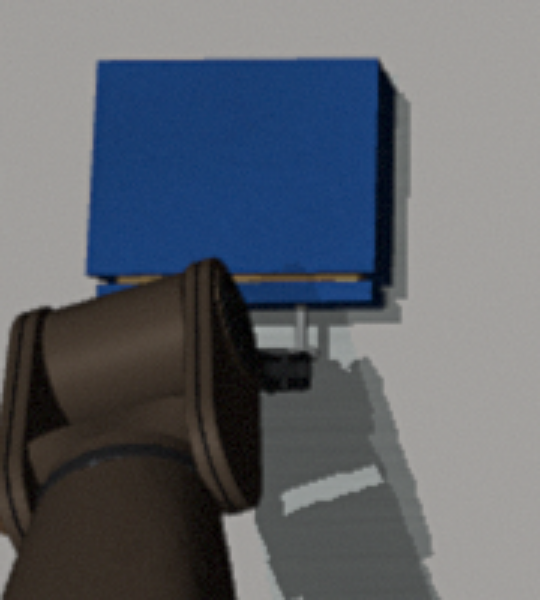

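The drawer is moving; a thin yellow gap at row ~278 remains. I'll push on in small steps.

>>> {"op": "send_rows", "data": {"moves": "0 0 0 -0.015 0 0 -1;0 0 0 -0.03 0 0 -1;0 0 0 -0.04 0 0 -1;0 0 0 -0.05 0 0 -1;0 0 0 -0.05 0 0 -1"}}

```text
time: 4.53
eef_pos: [0.4905, 0.2461, 0.0447]
tcp_rot: [0.0, 1.0, -0.001, -0.006]
contact_force: [-13.3, 1.5, 8.7]
opening: -0.002
finger_force: 6.6
```

>>> {"op": "send_rows", "data": {"moves": "0 0 0 0 0 0 -1;0 0 0 0 0 0 -1;0 0 0 0.15 0 0 -1;0 0 0 0.35 0 0 -1;0 0 0 0.35 0 -0.3 -1;0 0 0 0.35 0 -0.6 -1;0 0 0 0.35 0 -0.9 -1;0 0 0 0.2 0.5 -0.95 -1;0 0 0 0 0.8 -0.95 -1;0 0 0 0 1 -0.95 1;0 0 0 0 1 -0.95 1;0 0 0 0 1 -0.95 1"}}

```text
time: 6.02
eef_pos: [0.4953, 0.4476, 0.2349]
tcp_rot: [-0.001, 1.0, 0.0, 0.0]
contact_force: [-0.8, -0.7, -0.4]
opening: 0.64
finger_force: 0.0
```

Run:
```python
from h import *
t=cam('top')
cv2.imwrite('pics/w3.png',cv2.resize(t['image'][140:340,60:240],(540,600))[:,:,::-1])
print(ctrl.get_state()['qpos'].round(2))
```

```text
[ 0.58  0.28  1.61 -0.    1.26 -0.99]
```

View pics/w3.png

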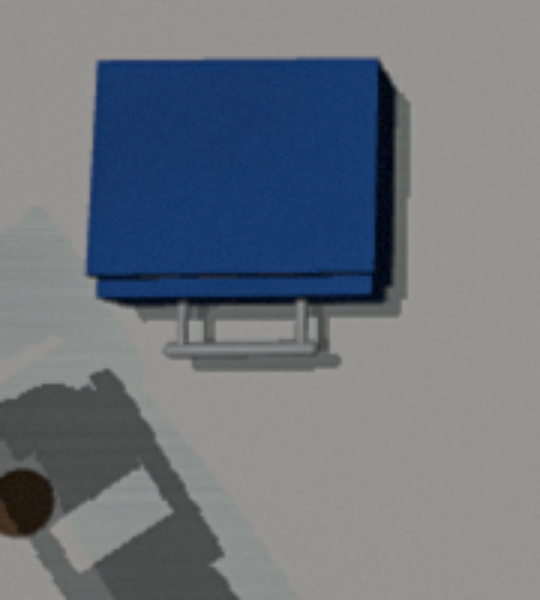

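The drawer is shut: there's no yellow gap left and the front is flush with the cabinet. Next is the filter.

Run:
```python
from h import *
a=np.radians(30)
to([.47,.05,.34],frame([0,0,-1],[np.cos(a),np.sin(a),0]))
```

```text
turn [-1.000e-04  0.000e+00  1.668e-01] shift [ 0.127  -1.9826 -0.5246] deg 60.1 mm 411.0
```

>>> {"op": "send_rows", "data": {"moves": "0 0 0.03 0 0 -0.3 1;0 0 0.06 0 -0.3 -0.52 1;0 0 0.09 0.1 -0.6 -0.52 1;0 0 0.12 0.1 -0.9 -0.52 1;0 0 0.15 0.1 -1 -0.52 1;0 0 0.167 0.1 -1 -0.52 1;0 0 0.167 0.1 -1 -0.52 1;0 0 0.167 0.1 -1 -0.52 1"}}

```text
time: 7.08
eef_pos: [0.4747, 0.2458, 0.3393]
tcp_rot: [0.5, 0.866, -0.0, 0.0]
contact_force: [-1.1, -0.7, -0.2]
opening: 0.997
finger_force: 0.0
```

Run:
```python
from h import *
print(ctrl.get_state()['qpos'].round(2))
a=np.radians(-32)
to([.47,.0,.34],frame([0,0,-1],[np.cos(a),np.sin(a),0]))
```

```text
[ 0.29 -0.09  1.81 -0.    1.42 -0.23]
turn [0.     0.     0.1721] shift [-1.0532 -0.6338 -0.0032] deg 61.9 mm 246.0
```

>>> {"op": "send_rows", "data": {"moves": "0 0 0.03 -0.2 -0.15 0 1;0 0 0.06 -0.4 -0.3 0 1;0 0 0.09 -0.6 -0.4 0 1;0 0 0.12 -0.8 -0.5 0 1;0 0 0.15 -1 -0.6 0 1;0 0 0.172 -1 -0.63 0 1;0 0 0.172 -1 -0.63 0 1"}}

```text
time: 7.95
eef_pos: [0.4652, 0.0097, 0.3392]
tcp_rot: [0.874, 0.485, -0.0, -0.0]
contact_force: [-0.4, 0.2, 0.5]
opening: 1.001
finger_force: 0.0
```

```bash
cat >> h.py <<'E'
def grasp(az=-32,P=(.585,-.122,.097),back=.12):
    a=np.radians(az); z=np.array([-np.sin(a),np.cos(a),-1])/2**.5
    return np.array(P)+(.005-back)*z, frame(z,[np.cos(a),np.sin(a),0])
E
python3 - <<'E'
from h import *
print(ctrl.get_state()['qpos'].round(2))
p,r=grasp(back=.15);print(p)
to(p+[0,0,.07],r)
E
```

```text
[-0.2  -0.25  1.95  0.    1.44  0.36]
[ 0.53066712 -0.20895078  0.19953048]
turn [-1.00e-04  1.25e-01  2.00e-04] shift [-0.7545  0.8561  0.3485] deg 45.0 mm 239.0
```

>>> {"op": "send_rows", "data": {"moves": "0 0.025 0 -0.2 0.2 0 1;0 0.05 0 -0.4 0.4 0 1;0 0.075 0 -0.6 0.6 0.1 1;0 0.1 0 -0.75 0.8 0.25 1;0 0.125 0 -0.755 0.856 0.35 1;0 0.125 0 -0.755 0.856 0.35 1;0 0.125 0 -0.755 0.856 0.35 1;0 0.125 0 -0.755 0.856 0.35 1"}}

```text
time: 8.95
eef_pos: [0.5312, -0.2078, 0.2717]
tcp_rot: [0.807, 0.45, 0.335, -0.184]
contact_force: [-0.6, -0.3, -0.5]
opening: 1.001
finger_force: 0.0
```

Run:
```python
from h import *
print(ctrl.get_state()['qpos'].round(2))
to(*grasp(back=.12))
to(*grasp(back=.08))
to(*grasp(back=.0))
w=cam('wrist','wr.png')
p=np.array([.585,-.122,.138]);a=np.radians(-32);y=np.array([np.cos(a),np.sin(a),0])*.0255
print([np.round(proj(w,q)) for q in(p+y,p-y,p-[0,0,.086],p+y-[0,0,.086],p-y-[0,0,.086])])
```

```text
[-0.85  0.08  1.89  0.75  1.48 -0.49]
turn [0.0003 0.0003 0.0008] shift [-0.2588 -0.0012  0.4013] deg 0.3 mm 96.0
turn [0.0003 0.0003 0.0008] shift [-0.2584 -0.0015  0.6013] deg 0.3 mm 131.0
turn [0.0003 0.0003 0.0008] shift [-0.2576 -0.0022  1.0013] deg 0.3 mm 207.0
[array([301., 210.]), array([249., 210.]), array([275., 241.]), array([295., 241.]), array([254., 241.])]
```

View pics/wr.png

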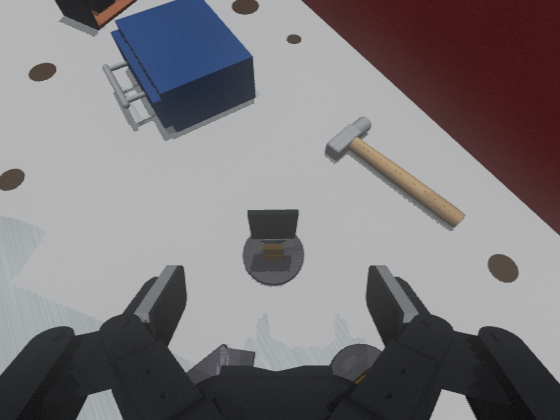

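The wrist view agrees with the predicted plate corners: (249,210) and (301,210) predicted, 248–299 seen. I want to confirm the label side before gripping.

Run:
```python
import cv2,numpy as np
w=cv2.imread('pics/wr.png');s=cv2.imread('pics/scene0.png')
c=lambda i,x,y,a,b:cv2.resize(i[y:y+b,x:x+a],(390,390*b//a),interpolation=cv2.INTER_CUBIC)
A=c(w,235,195,80,100);B=c(s,240,165,56,70)
g=lambda i:(255*(i/255.)**.5).astype('uint8')
cv2.imwrite('pics/z2.png',np.hstack([g(A),g(B)]))
for r in range(205,262,4):print(r,w[r,[252,260,274,288,295]].max(1),end=' | ')
```

```text
205 [179 180 179 179 178] | 209 [180 180 147 118 118] | 213 [66 66 64 66 64] | 217 [57 58 56 55 56] | 221 [59 57 56 56 57] | 225 [56 55 55 55 53] | 229 [56 53 53 54 54] | 233 [ 54  58  53  55 117] | 237 [55 54 52 52 82] | 241 [92 79 60 90 92] | 245 [89 91 95 89 89] | 249 [92 90 81 83 85] | 253 [94 74 72 91 90] | 257 [92 68 72 67 95] | 261 [80 69 70 67 94] |
```

View pics/z2.png

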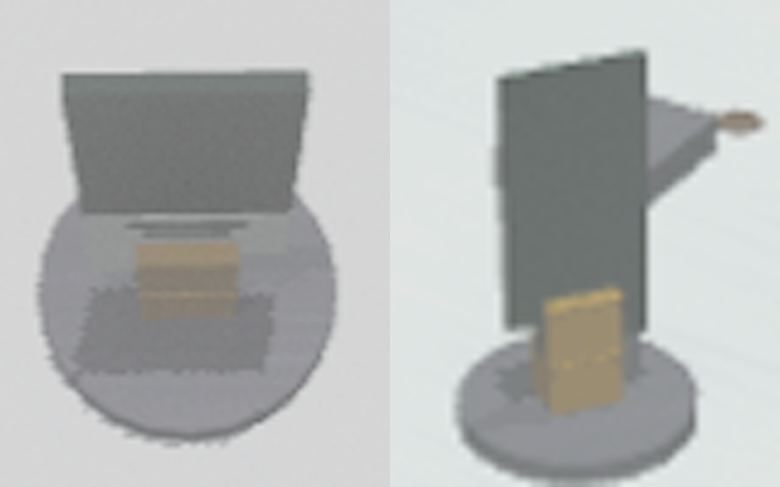

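The wrist crop (left) shows the pale band with two dark bars and the notch at lower right, so the tool is on the label side. I'll approach now.

>>> {"op": "send_rows", "data": {"moves": "0 0 0.001 -0.15 0 0.15 1;0 0 0.001 -0.258 0 0.35 1;0 0 0.001 -0.258 0 0.4 1;0 0 0.001 -0.258 0 0.55 1;0 0 0.001 -0.258 0 0.7 1;0 0 0.001 -0.258 0 0.8 1;0 0 0.001 -0.258 0 0.9 1;0 0 0.001 -0.258 0 0.95 1;0 0 0.001 -0.258 0 1 1;0 0 0.001 -0.258 0 1 1"}}

```text
time: 10.25
eef_pos: [0.5859, -0.1196, 0.091]
tcp_rot: [0.81, 0.445, 0.334, -0.187]
contact_force: [0.3, -0.4, -0.6]
opening: 0.999
finger_force: 0.0
```

Run:
```python
from h import *
print(ctrl.get_state()['qpos'].round(2)); to(*grasp(back=0))
w=cam('wrist','wr2.png')
```

```text
[-0.66  0.33  1.98  0.89  1.13 -0.62]
turn [-0.     -0.     -0.0011] shift [ 0.0121  0.0024 -0.0051] deg 0.4 mm 3.0
```

View pics/wr2.png

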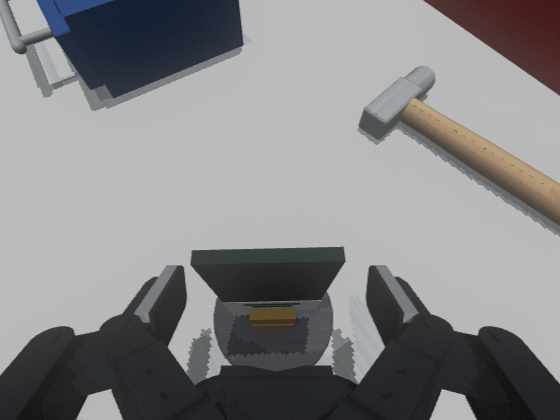

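The pads straddle the plate: edges at x≈191–345, pads at about 186 and 368. I'll shift about 2 mm and close.

>>> {"op": "send_rows", "data": {"moves": "0 0 0 0.01 -0.008 0 1;0 0 0 0.01 -0.008 0 -1;0 0 0 0.01 -0.008 0 -1;0 0 0 0.01 -0.008 0 -1;0 0 0 0.01 -0.008 0 -1;0 0 0 0.01 -0.008 0 -1;0 0 0 0.01 -0.008 0 -1;0 0 0 0.01 -0.008 0 -1", "newtons": 40}}

```text
time: 11.3
eef_pos: [0.5856, -0.1179, 0.0932]
tcp_rot: [0.81, 0.445, 0.334, -0.186]
contact_force: [-2.3, -0.5, 4.6]
opening: 0.583
finger_force: 41.2
```

Run:
```python
from h import *
s=ctrl.get_state()
to(s['eef_pos']+[0,0,.2])
```

```text
turn [0. 0. 0.] shift [ 0.7074 -0.0041 -0.7068] deg 0.0 mm 200.0
```

>>> {"op": "send_rows", "data": {"moves": "0 0 0 0.05 0 -0.05 -1;0 0 0 0.1 0 -0.1 -1;0 0 0 0.15 0 -0.15 -1;0 0 0 0.2 0 -0.2 -1;0 0 0 0.25 -0.001 -0.25 -1;0 0 0 0.35 -0.002 -0.35 -1;0 0 0 0.45 -0.003 -0.45 -1;0 0 0 0.55 -0.003 -0.55 -1;0 0 0 0.65 -0.004 -0.65 -1;0 0 0 0.7 -0.004 -0.7 -1;0 0 0 0.7 -0.004 -0.7 -1;0 0 0 0.7 -0.004 -0.7 -1"}}

```text
time: 12.8
eef_pos: [0.5849, -0.1176, 0.2893]
tcp_rot: [0.81, 0.445, 0.334, -0.187]
contact_force: [0.6, -0.9, -1.5]
opening: 0.589
finger_force: 41.7
```

Run:
```python
from h import *
print(ctrl.get_state()['qpos'].round(2))
# first yaw to azimuth 0 with y=-Y, then half turn
to([.56,-.1,.36],frame([1,0,-1],[0,-1,0]))
cam('top','up.png')
```

```text
[-0.66  0.06  1.89  0.8   1.38 -0.33]
turn [-0.114   0.0006  0.1126] shift [ 0.2546 -0.1547 -0.2436] deg 57.7 mm 77.0
```

>>> {"op": "send_rows", "data": {"moves": "-0.02 0 0.02 0.1 -0.05 -0.1 -1;-0.04 0 0.04 0.25 -0.15 -0.24 -1;-0.06 0 0.06 0.255 -0.155 -0.244 -1;-0.08 0 0.08 0.255 -0.155 -0.244 -1;-0.1 0 0.1 0.255 -0.155 -0.244 -1;-0.114 0 0.113 0.255 -0.155 -0.244 -1;-0.114 0 0.113 0.255 -0.155 -0.244 -1;-0.114 0 0.113 0.255 -0.155 -0.244 -1"}}

```text
time: 13.85
eef_pos: [0.5602, -0.1001, 0.3606]
tcp_rot: [0.925, 0.0, 0.381, 0.0]
contact_force: [0.2, 0.1, -0.6]
opening: 0.586
finger_force: 41.8
```

Run:
```python
from h import *
print(ctrl.get_state()['qpos'].round(2))
```

```text
[-0.5  -0.38  2.13  0.52  0.74  0.8 ]
```

>>> {"op": "send_rows", "data": {"moves": "0 0 -0.025 0 0 0 -1;0 0 -0.05 0 0 0 -1;0 0 -0.075 0 0 0 -1;0 0 -0.1 0 0 0 -1;0 0 -0.125 0 0 0 -1;0 0 -0.15 0 0 0 -1;0 0 -0.175 0 0 0 -1;0 0 -0.2 0 0 0 -1;0 0 -0.225 0 0 0 -1;0 0 -0.25 0 0 0 -1;0 0 -0.25 0 0 0 -1"}}

```text
time: 15.22
eef_pos: [0.5604, -0.1009, 0.361]
tcp_rot: [0.655, 0.653, 0.269, 0.27]
contact_force: [-0.5, -0.2, -1.4]
opening: 0.588
finger_force: 41.9
```

>>> {"op": "send_rows", "data": {"moves": "0 0 -0.025 0 0 0 -1;0 0 -0.05 0 0 0 -1;0 0 -0.075 0 0 0 -1;0 0 -0.1 0 0 0 -1;0 0 -0.125 0 0 0 -1;0 0 -0.15 0 0 0 -1;0 0 -0.175 0 0 0 -1;0 0 -0.2 0 0 0 -1;0 0 -0.225 0 0 0 -1;0 0 -0.25 0 0 0 -1;0 0 -0.25 0 0 0 -1;0 0 -0.25 0 0 0 -1"}}

```text
time: 16.73
eef_pos: [0.5604, -0.1004, 0.3614]
tcp_rot: [0.002, 0.924, -0.0, 0.382]
contact_force: [0.4, -0.3, -1.2]
opening: 0.584
finger_force: 41.8
```

Run:
```python
from h import *
s=ctrl.get_state();print(s['qpos'].round(2),s['finger_force'])
t=cam('top');c=cam('scene')
p=s['eef_pos']
def crop(d):
    u,v=map(int,proj(d,p));u=min(max(u,75),485);v=max(v,100);print(u,v);return cv2.resize(d['image'][v-100:v+100,u-75:u+75],(399,532))
cv2.imwrite('pics/fin.png',np.hstack([crop(t),crop(c)])[:,:,::-1])
```

```text
[-0.5  -0.38  2.13  0.52  0.74 -2.34] 41.841844220180064
315 202
280 100
```

View pics/fin.png

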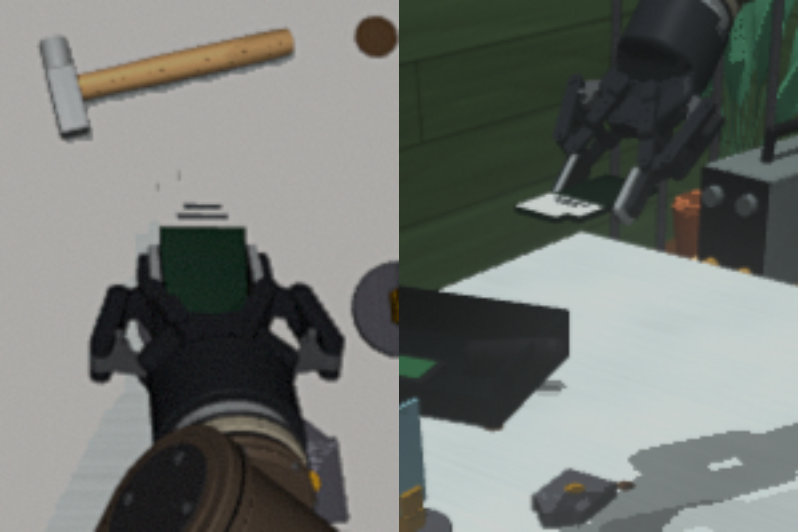

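The plate is label up with the frosted end pointing away from the robot. In the scene crop its frosted −y corner is at about (516,207). I'll check the level numerically.

Run:
```python
from h import *
s=ctrl.get_state();c=cam('scene');t=cam('top');z=R.from_quat(s['tcp_rot']).apply([0,0,1])
P=s['eef_pos']-.005*z
for th in(-20,0,20):
  a=np.radians(th);f=np.array([np.cos(a),0,np.sin(a)])
  for k,y in((.066,-.0255),(.026,-.0255),(.026,.0255)): print(th,k,y,np.round(proj(c,P+f*k+[0,y,0]),1),np.round(proj(t,P+f*k+[0,y,0]),1))
print('seen scene',205+(516-399)/2.66,207/2.66,'top boundary',[240+x/2.66 for x in(160,246)],102+228/2.66)
```

```text
-20 0.066 -0.0255 [252.   88.8] [328.7 169.4]
-20 0.026 -0.0255 [263.8  77.4] [330.6 190.3]
-20 0.026 0.0255 [283.9  82.4] [298.4 190.6]
0 0.066 -0.0255 [250.3  78. ] [330.4 163.3]
0 0.026 -0.0255 [263.2  73.2] [331.2 188.1]
0 0.026 0.0255 [283.5  78.1] [298.7 188.4]
20 0.066 -0.0255 [251.3  65.9] [332.3 161.9]
20 0.026 -0.0255 [263.6  68.6] [332.  187.8]
20 0.026 0.0255 [284.   73.3] [299.  188.1]
seen scene 248.98496240601503 77.81954887218045 top boundary [300.1503759398496, 332.4812030075188] 187.71428571428572
```

The seen corner at (249,77.8) matches the 0° prediction of (250.3,78.0), so the plate is level. The drawer is shut and the grip is steady, so I'm handing in.

```bash
python3 -c "
from plant import ctrl
print(ctrl.sign_off())"
```

```text
the job is handed in; nothing more can be done
None
```

The drawer is shut, and the filter plate is held level, label up and frosted end pointing away from the robot, about 36 cm above the bench; I handed the job in at about 17 s, and no verdict came back.

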